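# Pack the bakery lunch carrier in two layers

### The job

Pack the light blue lunch carrier: stand both tubs on its floor, then close that layer off with the white divider plate, one edge tucked home under the rack's two clips and the opposite edge down inside the ridge so that it lies flat on both ledges, then lay the cardboard snack carton flat on the divider. Set things down rather than dropping them, do not force the divider, and leave the scale and the jam jar where they are.

Things in the scene. Friction and masses are not known exactly. Their poses are not given: they have to be found in the camera images.
- carrier: Open light blue plastic lunch carrier, fixed to the table, 218 (x) x 208 (y) x 92 mm high, z up; its -x side faces the robot, give or take the yaw. Origin: centre of its underside, on the table. Walls 4 mm; inside 210 x 200 mm. In it stands a light grey rack with two upright end panels, whose position along x differs by up to 12 mm either way from the middle; it fits stiffly and stays where it is.
- floor (a point): Middle of the carrier's inner floor (carrier x 0, y 0, z 6 mm); axes as the carrier's.
- clip_end (a point): Fixed point of the carrier (x -88, y 0, z 56 mm; its axes): inner face of the rack's -x end panel at ledge height, if the rack stood in the middle; really up to 12 mm off along x, to be felt or seen. From that panel a 16 mm wide ledge sticks out (top z 56), and over it two rigid clips, 34 mm long at y +55 and -55: 8 mm deep, undersides 11 mm above the ledge, 5 mm thick.
- ridge_end (a point): Fixed point of the carrier (x 82.5, y 0, z 56 mm; its axes): inner face of the rack's ridge at ledge height, if the rack stood in the middle; it shifts along x with the other end (panel to ridge face always 170.5 mm). Ridge 180 mm long (y), 4 mm thick, 7 mm high, on a ledge (top z 56) that starts 11.5 mm before the ridge face.
- divider: White plastic plate, 168 (x) x 194 (y) x 5 mm, with a grip tab on top; 0.13 to 0.21 kg. Origin: centre of its underside; z up. Either x edge may go under the clips. Too long to go in flat: one edge is tilted down 13 to 20 degrees, slid over the ledge and under the clips until it meets the end panel, then the other edge comes down inside the ridge (end play 2.5 mm; 3 mm each side in y).
- grip_tab (a point): Grasp point of the divider's upright grip tab (divider x 0, y 0, z 27 mm); axes as the divider's. The tab stands at the plate's centre: 10 mm thick along x, 30 mm along y, from z 5 to z 33.
- round_tub: Bottom layer. Round white plastic tub with a grey lid: 59 mm across (z 18 to 45), 50 mm at the foot, 45 mm high, 0.11 to 0.22 kg. Origin: centre of its underside; z up.
- flat_tub: Bottom layer. Rectangular white plastic tub with a grey lid: 60 (x) x 92 (y) mm over the lid (z 32 to 42), 56 x 88 mm below it, 42 mm high, 0.14 to 0.28 kg. Origin: centre of its underside; z up.
- carton: Top layer. Cardboard snack carton with a paper band, 58 (x) x 66 (y) x 26 mm high, 0.08 to 0.17 kg. Origin: centre of its underside; z up. It fits on the divider on either side (y) of the grip tab, as it lies now, 58 x 66 mm face down.
- scale: Bystander: white kitchen scale, 150 x 210 x 31 mm. Origin: centre of its underside.
- jam_jar: Bystander: glass jam jar, 68 mm across, 90 mm high. Origin: centre of its underside.
There are look-alikes about, which are no part of the job. Leave any pink or red look-alike of the flat_tub alone.

How it is judged:
On the way, in this order (a step that is already met when the one before it is completed fails the run):
1. both tubs stand upright on the carrier's floor, let go (x of round_tub in the frame of carrier between -0.07 and 0.07 m and y of round_tub in the frame of carrier between -0.1 and 0.1 m and z of round_tub in the frame of carrier between 0.003 and 0.009 m and angle between each of round_tub, flat_tub's own z axis and vertical below 0.08 rad and x of flat_tub in the frame of carrier between -0.07 and 0.07 m and y of flat_tub in the frame of carrier between -0.1 and 0.1 m and z of flat_tub in the frame of carrier between 0.003 and 0.009 m and contact force between the fingers and round_tub below 0.1 N and contact force between the fingers and flat_tub below 0.1 N), for 0.2 s.
2. the divider lies flat on both ledges over the tubs, under the clips and inside the ridge, let go, before the carton is brought to the carrier (x of round_tub in the frame of carrier between -0.07 and 0.07 m and y of round_tub in the frame of carrier between -0.1 and 0.1 m and z of round_tub in the frame of carrier between 0.003 and 0.009 m and angle between each of round_tub, flat_tub's own z axis and vertical below 0.08 rad and x of flat_tub in the frame of carrier between -0.07 and 0.07 m and y of flat_tub in the frame of carrier between -0.1 and 0.1 m and z of flat_tub in the frame of carrier between 0.003 and 0.009 m and x of divider in the frame of carrier between -0.02 and 0.0145 m and y of divider in the frame of carrier between -0.006 and 0.006 m and z of divider in the frame of carrier between 0.0535 and 0.0585 m and angle between divider's own z axis and vertical below 0.022 rad and angle between the x axis of divider and the x axis of carrier, either way round below 0.06 rad and contact force between the fingers and divider below 0.1 N and horizontal distance between carton and carrier above 0.12 m), for 0.2 s.
At the end, for the whole second after the job is handed in: At rest and let go: both tubs upright on the carrier's floor (3 mm, 0.08 rad); the divider above them flat on both ledges (2.5 mm, 0.022 rad), under both clips and inside the ridge, square to the carrier (0.06 rad); the carton flat on the divider (3 mm, 0.06 rad) (all of step 1 and x of divider in the frame of carrier between -0.02 and 0.0145 m and y of divider in the frame of carrier between -0.006 and 0.006 m and z of divider in the frame of carrier between 0.0535 and 0.0585 m and angle between divider's own z axis and vertical below 0.022 rad and angle between the x axis of divider and the x axis of carrier, either way round below 0.06 rad and x of carton in the frame of divider between -0.085 and 0.085 m and y of carton in the frame of divider between -0.1 and 0.1 m and z of carton in the frame of divider between 0.002 and 0.008 m and angle between carton's own z axis and vertical below 0.06 rad and linear speed of each of round_tub, flat_tub, divider, carton below 0.02 m/s and contact force between the fingers and divider below 0.1 N and contact force between the fingers and carton below 0.1 N); the robot touches nothing.
It fails at once if a tub, the divider or the carton is dropped (falls freely, faster than 0.5 m/s) ((contact force between round_tub and anything else below 0.01 N and linear speed of round_tub above 0.5 m/s) or (contact force between flat_tub and anything else below 0.01 N and linear speed of flat_tub above 0.5 m/s) or (contact force between divider and anything else below 0.01 N and linear speed of divider above 0.5 m/s) or (contact force between carton and anything else below 0.01 N and linear speed of carton above 0.5 m/s)).
It fails at once if the divider is forced against the carrier (over 80 N) (contact force between divider and carrier above 80 N).
It fails at once if the scale or the jam jar is pushed aside (over 25 mm) (distance of any of scale, jam_jar from where it was at the start of the episode above 0.025 m).
It also fails if it takes over 72 s, if anything falls off the work surface, if the arm or the gripper's body presses on something with over 40 N, if the wrist force passes 120 N, or if a joint passes its speed limit or range.

### The arm

A 7-joint arm with a two-finger parallel gripper is mounted at the origin on the work surface. World frame = base frame: x ahead of the robot, y to its left, z up, the work surface at z = 0. Lengths are in m, angles in rad, forces in N, time in s.
With the tool pointing down it reaches from about 0.425 to 0.825 m from the base axis. Payload 3.6 kg.
Tool frame: the origin (TCP) lies at the very end of the fingers, on their centre line; the grasp point (between the pads) lies 19 mm behind it; z points along the fingers, y is the line along which they close (so a half turn about z gives the same grasp; the last joint's range is limited). The gripper opens to 93 mm and grips with 3 to 60 N. Pads are 15 mm wide; open, the fingers measure 128 mm over their backs; the gripper's body (75 mm by 188 mm) begins 65 mm behind the grasp point.
Start: joints at [1.161, 0.615, -0.013, 1.423, 0.008, 1.103, -0.04], TCP at [0.243, -0.603, 0.219] pointing down, gripper open.
Joint ranges: [-3.12, 3.12], [-0.3, 2.06], [-1.34, 1.32], [0.26, 2.42], [-1.36, 4.5], [0.01, 1.98], [-2.84, 2.84]. Speed limits (rad/s): [2.79, 2.79, 3.14, 3.14, 3.14, 3.14, 3.14].

### API

Orientations are given as a unit quaternion [x, y, z, w].
In Python, from cell import robot gives the robot as it stands. The module is installed in compiled form; this text tells all that it offers.
- The arm moves only by the tool drive_tool, never from a script. Its argument "deltas" is a list that holds one entry, the list of rows, each a list of 7 numbers: the gripper's target within -1 to 1 (shut at 1, half-way at 0, fully open at -1), then the shift along the world's x, y, z in cm, then the turn, a rotation vector about the world's x, y, z in degrees. A call has 1 to 8 rows; each row is the pose to reach, as a shift and turn from the pose commanded when the call began; what a row does not reach only later rows make up. A row lasts 1/12 s, in which the tool goes at most 41.7 mm and 7.16 degrees, less where a joint would pass 70% of its speed; a pose out of reach is approached as far as the arm can. A call with a gripper value outside its range is refused whole. The fingers move at their own pace and stop on an object; the grip force is fixed at half the most. Time passes only in rows, so rows that repeat a pose let the fingers close. It gives the time, the measured TCP pose, the force, the opening and the grip force at its end, in the units of the state.
- robot.get_state(): the state, without advancing time (a new reading comes with each control period).
- robot.camera(name): name is "side" or "top" or "wrist"; returns a dict with "pixels" (400x640x3 uint8, red, green, blue), "z_map" (400x640 float32, m along the optical axis (not along the pixel's ray), 0 where there is no reading), "mtx" (3x3 intrinsics, pixels), "k1" (the pictures are not rectified: a ray, as slopes to the right and down, at radius r is drawn at 1 + k1 r^2 times it, then the intrinsics apply), "R" (3x3) and "t" (3): a world point X has camera coordinates R X + t; the wrist camera has in their place "tool_from_camera" (4x4, takes a point from camera to tool coordinates, whose origin is the TCP and whose axes are the flange's). Camera axes: x right, y down, z forward; pixel columns grow to the right and rows downward; lengths in m; the calibration is good to about 2 mm. A picture is of the moment at which its call begins: read the wrist's pose just before it.
- robot.sign_off(): hands the job in; it is judged then, once.
Trained networks look in the newest picture that a camera, given by its name, has taken for a name from the list of things; names that differ only in an ending like _2 or _b are one class to them, and where a whole thing is asked for, a point or a joint stands for the part that bears it (a point fixed in the world has none). Each returns a list of dicts, best first, with "conf" (0 to 1); they miss things now and then, are a little off and sometimes report something else, mostly with a low value. They report only what shows in the picture. A call takes as long as a camera call. They do not tell look-alikes from the thing itself.
- robot.outline_of(camera, thing): "pixels" (400x640 bool, what is visible of it) and "centre" ([column, row] in pixels, amid what is visible of it).
The state is a dict: "time": time; "q": joint angles; "qd": joint speeds; "tau": joint torques, N m; "tcp_pos": TCP position; "tcp_rot": TCP orientation; "force": force on the tool from outside, world axes, zero at the start; "torque": the same for the moment, N m; "gripper_width": finger opening in m; "gripper_force": force on a finger pad.
Only numpy, scipy, OpenCV 4.12 (cv2) and the standard library are available. Lean on these libraries where they do the work, as an engineer would, in place of code of your own. Each camera call takes 0.05 s, during which the arm holds its last target. There are 200 camera calls.

## Working session

There is one attempt and no reset: what is moved stays moved. The work goes in short steps, Python scripts to look and compute and a tool call to move; the robot and the scene stay as the last step left them, time stands still between calls to the robot, and variables do not carry over. Pictures are saved under pics/ and viewed, at most 10 in all, crops included, and the job is handed in when it is done.

Besides the shell and the picture viewer there is one more tool, called after ">>>" as name(argument=value, ...) on one line, values as JSON. drive_tool: Moves the arm, as the interface text tells. Its arguments: {"type":"object","properties":{"deltas":{"type":"array","items":{"type":"array","items":{"type":"array","items":{"type":"number"}}}}},"required":["deltas"]}

```bash
mkdir -p pics
cat > h.py <<'E'
import numpy as np, cv2
from cell import robot
from scipy.spatial.transform import Rotation as Ro
def cam(n):
    s=robot.get_state(); c=robot.camera(n)
    if n=="wrist":
        T=np.eye(4);T[:3,:3]=Ro.from_quat(s["tcp_rot"]).as_matrix();T[:3,3]=s["tcp_pos"]
        M=T@np.array(c["tool_from_camera"]); c["M"]=M
    else:
        R=np.array(c["R"]);M=np.eye(4);M[:3,:3]=R.T;M[:3,3]=-R.T@np.array(c["t"]);c["M"]=M
    return c
def cloud(c):
    K=np.array(c["mtx"]);z=c["z_map"];h,w=z.shape
    u,v=np.meshgrid(np.arange(w),np.arange(h))
    x=(u-K[0,2])/K[0,0];y=(v-K[1,2])/K[1,1]
    a,b=x.copy(),y.copy()
    for _ in range(8):
        f=1+c["k1"]*(a*a+b*b);a=x/f;b=y/f
    P=np.stack([a*z,b*z,z],-1)
    P=P@c["M"][:3,:3].T+c["M"][:3,3]; P[z<=0]=np.nan
    return P
def save(c,name,box=None,s=1):
    im=c["pixels"][...,::-1]
    if box: im=im[box[1]:box[3],box[0]:box[2]]
    cv2.imwrite("pics/"+name,cv2.resize(im,None,fx=s,fy=s,interpolation=cv2.INTER_CUBIC))
E
cat > a.py <<'E'
from h import *
for n in ["top","side"]:
    c=cam(n);save(c,n+"0.png");P=cloud(c)
    for t in ["carrier","divider","grip_tab","round_tub","flat_tub","carton","scale","jam_jar"]:
        for o in robot.outline_of(n,t)[:4]:
            m=o["pixels"];Q=P[m];Q=Q[~np.isnan(Q[:,0])]
            if len(Q)<5: continue
            zt=np.percentile(Q[:,2],95);T=Q[Q[:,2]>zt-.006]
            r=cv2.minAreaRect((T[:,:2]*1000).astype(np.float32))
            print(n,t,round(o["conf"],2),np.round(o["centre"]),"ztop %.3f"%zt,"rect",np.round(r[0]),np.round(r[1]),round(r[2],1))
E
python3 a.py
```

```text
top carrier 0.81 [279. 196.] ztop 0.091 rect [565.  84.] [231. 234.] 11.2
top divider 0.72 [204. 224.] ztop 0.011 rect [514. 381.] [170. 193.] 12.5
top grip_tab 0.55 [200. 222.] ztop 0.012 rect [514. 381.] [168. 189.] 11.5
top round_tub 0.61 [377. 228.] ztop 0.050 rect [ 425. -232.] [54. 51.] 44.6
top round_tub 0.26 [278. 197.] ztop 0.091 rect [565.  83.] [231. 229.] 11.1
top flat_tub 0.81 [413. 237.] ztop 0.048 rect [ 386. -356.] [89. 57.] 38.6
top flat_tub 0.8 [433. 146.] ztop 0.047 rect [ 698. -474.] [91. 59.] 82.5
top flat_tub 0.78 [374. 189.] ztop 0.048 rect [ 569. -241.] [58. 90.] 21.0
top flat_tub 0.75 [462. 204.] ztop 0.048 rect [ 489. -547.] [91. 62.] 13.3
top carton 0.89 [416. 185.] ztop 0.032 rect [ 579. -410.] [65. 58.] 80.1
top scale 0.97 [374. 139.] ztop 0.036 rect [ 762. -272.] [147. 198.] 2.8
top jam_jar 0.94 [236. 150.] ztop 0.094 rect [756. 224.] [57. 56.] 21.9
top jam_jar 0.66 [378. 230.] ztop 0.050 rect [ 424. -232.] [54. 53.] 57.2
side carrier 0.82 [314. 252.] ztop 0.089 rect [561.  86.] [229. 234.] 11.1
side carrier 0.59 [221. 279.] ztop 0.089 rect [752. 225.] [
[... 212 characters left out ...]
516. 362.] [168. 159.] 13.2
side round_tub 0.7 [382. 185.] ztop 0.045 rect [ 420. -229.] [54. 56.] 24.6
side flat_tub 0.85 [338. 179.] ztop 0.043 rect [ 564. -236.] [58. 91.] 22.0
side flat_tub 0.84 [400. 168.] ztop 0.044 rect [ 384. -356.] [95. 64.] 38.5
side flat_tub 0.82 [318. 130.] ztop 0.043 rect [ 696. -472.] [99. 60.] 80.8
side flat_tub 0.62 [378. 131.] ztop 0.043 rect [ 486. -546.] [89. 66.] 14.1
side carton 0.76 [348. 147.] ztop 0.027 rect [ 575. -409.] [72. 60.] 72.3
side carton 0.71 [222. 281.] ztop 0.089 rect [751. 225.] [60. 57.] 74.4
side scale 0.82 [281. 168.] ztop 0.031 rect [ 758. -271.] [143. 199.] 2.6
side jam_jar 0.87 [218. 279.] ztop 0.089 rect [752. 224.] [58. 61.] 23.8
```

Run:
```python
import cv2
a=cv2.imread("pics/top0.png")[110:280,170:500];cv2.imwrite("pics/t1.png",cv2.resize(a,None,fx=2.4,fy=2.4,interpolation=cv2.INTER_CUBIC))
```

```text
(no output)
```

View pics/t1.png

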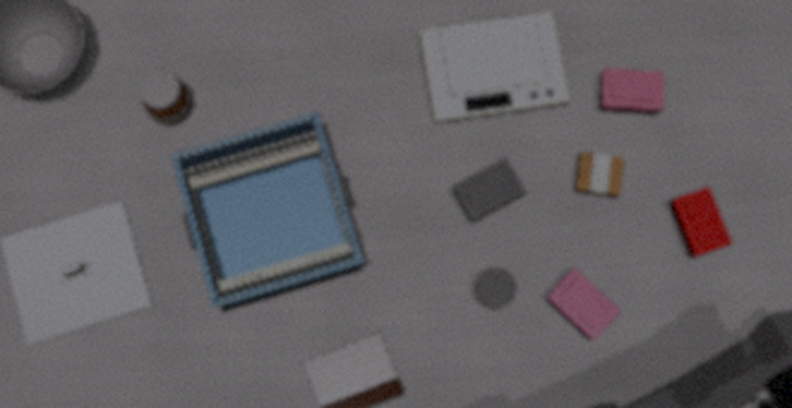

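View pics/side0.png

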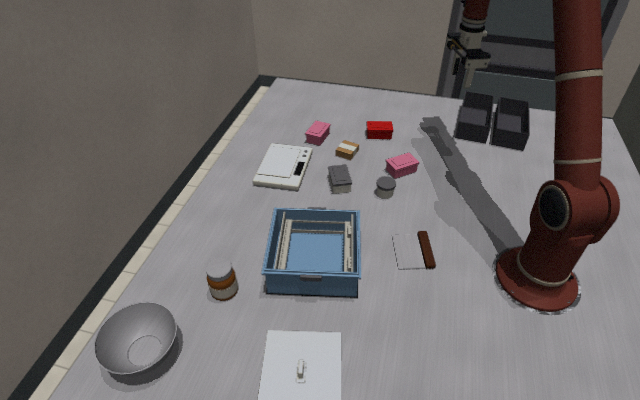

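Candidates for flat_tub in the top image are grey/white (374,189), pink (413,237), pink (433,146) and red (462,204). Only (374,189) has a grey lid on a white body. The round tub is at (377,228), the carton at (416,185), the divider at (204,224) and the carrier at (279,196). I'll confirm with a near wrist crop.

Run:
```python
from h import *
s=robot.get_state();print(s["tcp_pos"],s["gripper_width"],s["time"]);R=Ro.from_quat(s["tcp_rot"]).as_matrix();print(R.round(3))
print("tool y yaw",np.degrees(np.arctan2(R[1,1],R[0,1])), s["q"])
```

```text
[ 0.24341883 -0.60265915  0.21866783] 0.09288565056587993 0.9
[[ 0.927  0.375  0.   ]
 [ 0.375 -0.927  0.   ]
 [ 0.    -0.    -1.   ]]
tool y yaw -68.00411050340027 [ 1.16050956  0.61484743 -0.0126618   1.42341916  0.00811118  1.10340179
 -0.04038403]
```

>>> drive_tool(deltas=[[[-1, 3.2, 4.6, 1, 0, 0, 7], [-1, 6.4, 9.2, 2, 0, 0, 14], [-1, 9.6, 13.8, 3, 0, 0, 21], [-1, 12.8, 18.4, 4, 0, 0, 28], [-1, 16, 23, 5, 0, 0, 35], [-1, 19, 27, 6, 0, 0, 42], [-1, 22, 32, 7, 0, 0, 49], [-1, 25.5, 36.8, 8, 0, 0, 56]]])

```text
time: 1.57
tcp_pos: [0.4312, -0.3315, 0.2783]
tcp_rot: [0.775, 0.631, -0.0, 0.0]
force: [1.5, -0.0, -0.7]
gripper_width: 0.093
gripper_force: 0.0
```

>>> drive_tool(deltas=[[[-1, 0, 0, 0, 0, 0, 7], [-1, 0, 0, 0, 0, 0, 14], [-1, 0, 0, 0, 0, 0, 21], [-1, 0, 0, 0, 0, 0, 28], [-1, 0, 0, 0, 0, 0, 33], [-1, 0, 0, 0, 0, 0, 33], [-1, 0, 0, 0, 0, 0, 33]]])

```text
time: 2.15
tcp_pos: [0.4304, -0.3333, 0.2776]
tcp_rot: [0.568, 0.823, 0.0, 0.0]
force: [0.3, -0.2, 0.7]
gripper_width: 0.0928
gripper_force: 0.0
```

```bash
cat > w.py <<'E'
from h import *
import sys
def rects(c,n,things,bias=0):
    P=cloud(c)
    for t in things:
        for o in robot.outline_of(n,t)[:3]:
            m=cv2.erode(o["pixels"].astype(np.uint8),np.ones((3,3)))>0;Q=P[m];Q=Q[~np.isnan(Q[:,0])]
            if len(Q)<20: continue
            zt=np.percentile(Q[:,2],90);T=Q[abs(Q[:,2]-zt)<.006]
            r=cv2.minAreaRect((T[:,:2]*1000).astype(np.float32))
            print(n,t,round(o["conf"],2),np.round(o["centre"]),"ztop %.4f"%zt,"rect",np.round(r[0],1),np.round(r[1],1),round(r[2],1),"med",np.round(np.median(T[:,:2],0)*1000,1))
if __name__=="__main__":
    c=cam("wrist");s=robot.get_state();R=Ro.from_quat(s["tcp_rot"]).as_matrix()
    print(s["tcp_pos"].round(4) if hasattr(s["tcp_pos"],"round") else s["tcp_pos"],"yaw",np.degrees(np.arctan2(R[1,1],R[0,1])).round(2),"t",s["time"],"w",s["gripper_width"])
    save(c,sys.argv[1]);rects(c,"wrist",sys.argv[2:])
E
python3 w.py w1.png flat_tub round_tub
```

```text
[ 0.4304 -0.3333  0.2776] yaw 20.85 t 2.2 w 0.09292001112095784
wrist flat_tub 0.9 [446. 136.] ztop 0.0433 rect [ 567.3 -241.6] [59.2 89.3] 22.5 med [ 566.3 -240.2]
wrist flat_tub 0.85 [433. 347.] ztop 0.0433 rect [ 685.8 -496.2] [41.3 42.9] 78.9 med [ 677.3 -496.8]
wrist flat_tub 0.77 [292. 340.] ztop 0.0435 rect [ 488.6 -550.6] [89.7 52.4] 13.6 med [ 491.9 -551.3]
wrist round_tub 0.67 [334.  84.] ztop 0.0456 rect [ 423.4 -233.1] [53.2 53.1] 64.2 med [ 422.9 -232.5]
```

View pics/w1.png

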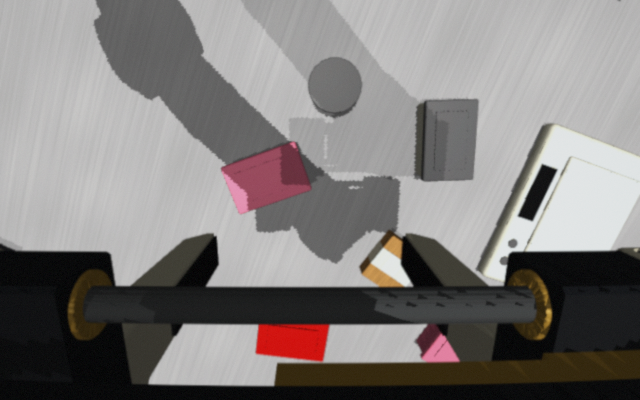

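The near view confirms the real flat tub: grey lid at (446,136). The pink one at (265,178) and the red one at (292,340) are look-alikes, and the round tub is at (334,84).

>>> drive_tool(deltas=[[[-1, 13.7, 9.3, -15, 0, 0, 1], [-1, 13.7, 9.3, -15, 0, 0, 1], [-1, 13.7, 9.3, -15, 0, 0, 1], [-1, 13.7, 9.3, -15, 0, 0, 1], [-1, 13.7, 9.3, -15, 0, 0, 1], [-1, 13.7, 9.3, -15, 0, 0, 1], [-1, 13.7, 9.3, -19, 0, 0, 1], [-1, 13.7, 9.3, -22, 0, 0, 1]]])

```text
time: 2.97
tcp_pos: [0.5686, -0.2395, 0.0566]
tcp_rot: [0.559, 0.829, 0.0, 0.001]
force: [-1.7, 0.1, -0.3]
gripper_width: 0.0929
gripper_force: 0.0
```

>>> drive_tool(deltas=[[[-1, 0, 0, -3, 0, 0, 0], [-1, 0, 0, -4, 0, 0, 0], [0.3, 0, 0, -4, 0, 0, 0], [1, 0, 0, -4, 0, 0, 0], [1, 0, 0, -4, 0, 0, 0], [1, 0, 0, -4, 0, 0, 0], [1, 0, 0, -4, 0, 0, 0]]])

```text
time: 3.55
tcp_pos: [0.5686, -0.2407, 0.0195]
tcp_rot: [0.559, 0.829, 0.0, 0.002]
force: [-0.1, -0.3, 0.9]
gripper_width: 0.0644
gripper_force: 0.0
```

>>> drive_tool(deltas=[[[1, 0, 0, 0, 0, 0, 0], [1, 0, 0, 0, 0, 0, 0], [1, 0, 0, 0, 0, 0, 0], [1, 0, 0, 2, 0, 0, 0], [1, 0, 0, 5, 0, 0, 0], [1, 0, 0, 9, 0, 0, 0], [1, 0, 0, 13, 0, 0, 0], [1, 0, 0, 14, 0, 0, 0]]])

```text
time: 4.22
tcp_pos: [0.5712, -0.2407, 0.1644]
tcp_rot: [0.559, 0.829, 0.002, 0.006]
force: [0.8, -0.5, -0.8]
gripper_width: 0.0597
gripper_force: 30.0
```

```bash
cat > car.py <<'E'
from h import *
# carrier pose from rim (z 0.086..0.097) points
for n in ["top","side"]:
    c=cam(n);P=cloud(c)
    m=robot.outline_of(n,"carrier")[0]["pixels"];Q=P[m];Q=Q[~np.isnan(Q[:,0])]
    z=np.percentile(Q[:,2],93);T=Q[abs(Q[:,2]-z)<.004];r=cv2.minAreaRect((T[:,:2]*1000).astype(np.float32));print(n,z,r)
    yaw=np.radians(11.2);c0=np.array(r[0])/1000;R2=np.array([[np.cos(yaw),np.sin(yaw)],[-np.sin(yaw),np.cos(yaw)]])
    L=(Q[:,:2]-c0)@R2.T
    # heights along x, middle strip |y|<30 (no clips) and clip strips
    for lab,k in [("mid",abs(L[:,1])<.03),("clip+",abs(L[:,1]-.055)<.014),("clip-",abs(L[:,1]+.055)<.014)]:
        out=[]
        for x in np.arange(-.112,.113,.004):
            q=Q[k&(abs(L[:,0]-x)<.002),2]
            out.append("%d:%s"%(round(x*1000),int(np.median(q)*1000) if len(q) else '-'))
        print(lab,' '.join(out))
s=robot.get_state();print(s["tcp_pos"],s["gripper_width"],s["gripper_force"],s["force"],s["time"])
E
python3 car.py
```

```text
top 0.08983025292762908 ((564.8980712890625, 83.3656234741211), (230.67431640625, 233.19517517089844), 11.2323637008667)
mid -112:84 -108:35 -104:91 -100:- -96:67 -92:82 -88:56 -84:55 -80:55 -76:53 -72:- -68:7 -64:5 -60:3 -56:4 -52:5 -48:6 -44:5 -40:5 -36:4 -32:6 -28:4 -24:3 -20:4 -16:3 -12:4 -8:4 -4:6 0:5 4:4 8:6 12:6 16:5 20:8 24:4 28:5 32:6 36:5 40:5 44:6 48:5 52:5 56:5 60:6 64:6 68:13 72:49 76:31 80:58 84:73 88:79 92:- 96:- 100:- 104:67 108:65 112:88
clip+ -112:83 -108:32 -104:88 -100:- -96:63 -92:83 -88:71 -84:70 -80:59 -76:54 -72:- -68:10 -64:5 -60:3 -56:6 -52:6 -48:5 -44:2 -40:4 -36:4 -32:6 -28:6 -24:4 -20:3 -16:6 -12:6 -8:6 -4:3 0:7 4:3 8:5 12:4 16:4 20:5 24:4 28:7 32:6 36:7 40:6 44:7 48:4 52:5 56:6 60:5 64:2 68:30 72:10 76:31 80:57 84:71 88:82 92:- 96:- 100:- 104:61 108:73 112:86
clip- -112:78 -108:36 -104:90 -100:- -96:65 -92:83 -88:69 -84:72 -80:55 -76:55 -72:- -68:6 -64:6 -60:2 -56:6 -52:7 -48:6 -44:4 -40:4 -36:3 -32:6 -28:5 -24:5 -20:6 -16:5 -12:6 -8:4 -4:6 0:4 4:7 8:8 12:6 16:5 20:4 24:3 28:7 32:4 36:4 40:2 44:7 48:6 52:5 56:5 60:9 64:3 68:50 72:49 76:51 80:60 84:74 88:
[... 604 characters left out ...]
0:- -56:- -52:- -48:- -44:- -40:- -36:- -32:- -28:- -24:- -20:- -16:- -12:- -8:- -4:- 0:- 4:- 8:- 12:- 16:- 20:- 24:- 28:- 32:- 36:- 40:- 44:- 48:- 52:- 56:- 60:- 64:- 68:53 72:54 76:54 80:60 84:71 88:82 92:- 96:- 100:- 104:65 108:89 112:86
clip- -112:86 -108:90 -104:50 -100:- -96:84 -92:71 -88:69 -84:54 -80:54 -76:5 -72:3 -68:5 -64:3 -60:4 -56:4 -52:4 -48:4 -44:4 -40:4 -36:4 -32:4 -28:3 -24:4 -20:4 -16:5 -12:4 -8:3 -4:4 0:2 4:3 8:3 12:4 16:4 20:4 24:4 28:4 32:4 36:3 40:4 44:3 48:4 52:4 56:3 60:4 64:4 68:26 72:52 76:55 80:60 84:75 88:82 92:- 96:- 100:6 104:45 108:90 112:86
[ 0.56607995 -0.24003651  0.1560699 ] 0.05980695735035259 29.97632771730423 [-0.53049147 -0.48975152 -2.74730197] 4.4167
```

>>> drive_tool(deltas=[[[1, 0, 3, 0, 0, 0, -2], [1, 0.1, 7, 0, 0, 0, -4], [1, 0.2, 11, 0, 0, 0, -6], [1, 0.3, 15, 0, 0, 0, -8], [1, 0.35, 19, 0, 0, 0, -10.7], [1, 0.35, 23, 0, 0, 0, -10.7], [1, 0.35, 26.5, 0, 0, 0, -10.7], [1, 0.35, 28, 0, 0, 0, -10.7]]])

```text
time: 5.08
tcp_pos: [0.5684, 0.0474, 0.155]
tcp_rot: [0.631, 0.776, -0.0, -0.004]
force: [-0.2, 0.4, -0.9]
gripper_width: 0.0598
gripper_force: 30.0
```

>>> drive_tool(deltas=[[[1, 0, 0, 0, 0, 0, 0], [1, 0, 0, -2, 0, 0, 0], [1, 0, 0, -5, 0, 0, 0], [1, 0, 0, -8, 0, 0, 0], [1, 0, 0, -10, 0, 0, 0], [1, 0, 0, -11, 0, 0, 0], [1, 0, 0, -11, 0, 0, 0]]])

```text
time: 5.67
tcp_pos: [0.568, 0.0378, 0.0437]
tcp_rot: [0.635, 0.773, -0.003, -0.003]
force: [0.0, 0.9, -0.8]
gripper_width: 0.0597
gripper_force: 30.0
```

>>> drive_tool(deltas=[[[1, 0.1, 0.2, -0.8, 0, 0, 0], [1, 0.1, 0.2, -1.5, 0, 0, 0], [1, 0.1, 0.2, -1.65, 0, 0, 0], [1, 0.1, 0.2, -1.75, 0, 0, 0], [1, 0.1, 0.2, -1.8, 0, 0, 0], [1, 0.1, 0.2, -1.8, 0, 0, 0]]])

```text
time: 6.17
tcp_pos: [0.5723, 0.0418, 0.0301]
tcp_rot: [0.634, 0.773, 0.0, 0.0]
force: [-0.1, -0.3, -1.7]
gripper_width: 0.0599
gripper_force: 30.0
```

>>> drive_tool(deltas=[[[1, 0, 0, -0.15, 0, 0, 0], [1, 0, 0, -0.3, 0, 0, 0], [1, 0, 0, -0.4, 0, 0, 0], [1, 0, 0, -0.4, 0, 0, 0]]])

```text
time: 6.5
tcp_pos: [0.5718, 0.0418, 0.0254]
tcp_rot: [0.634, 0.773, -0.0, -0.0]
force: [0.1, 0.1, -1.1]
gripper_width: 0.0593
gripper_force: 30.0
```

>>> drive_tool(deltas=[[[1, 0, 0, -0.1, 0, 0, 0], [-0.65, 0, 0, -0.1, 0, 0, 0], [-0.65, 0, 0, -0.1, 0, 0, 0], [-0.65, 0, 0, -0.1, 0, 0, 0], [-0.65, 0, 0, -0.1, 0, 0, 0], [-0.65, 0, 0, 3, 0, 0, 0], [-0.65, 0, 0, 7, 0, 0, 0], [-0.65, 0, 0, 11, 0, 0, 0]]])

```text
time: 7.17
tcp_pos: [0.571, 0.0418, 0.1359]
tcp_rot: [0.634, 0.773, -0.001, -0.001]
force: [0.4, -0.5, 0.9]
gripper_width: 0.0767
gripper_force: 0.0
```

>>> drive_tool(deltas=[[[-1, -2.3, -4, 1, 0, 0, 0], [-1, -4.6, -7.5, 1, 0, 0, 0], [-1, -6.9, -11, 1, 0, 0, 0], [-1, -9.2, -14.5, 1, 0, 0, 0], [-1, -11.2, -18, 1, 0, 0, 0], [-1, -13.4, -21.5, 1, 0, 0, 0], [-1, -14.7, -25, 1, 0, 0, 0], [-1, -14.7, -27.5, 0, 0, 0, 0]]])

```text
time: 7.83
tcp_pos: [0.4214, -0.238, 0.1366]
tcp_rot: [0.636, 0.771, -0.002, 0.001]
force: [0.6, -0.3, -0.3]
gripper_width: 0.0928
gripper_force: 0.0
```

```bash
cat > g.py <<'E'
from w import *
c=cam("top");rects(c,"top",["flat_tub"]);c=cam("side");rects(c,"side",["flat_tub"])
E
python3 g.py; python3 w.py w2.png round_tub
```

```text
top flat_tub 0.94 [296. 195.] ztop 0.0523 rect [571.9  41.4] [55.8 81.5] 11.3 med [572.1  41.7]
top flat_tub 0.9 [462. 204.] ztop 0.0460 rect [ 489.8 -545.2] [85.4 59.2] 13.9 med [ 490.3 -544.3]
top flat_tub 0.66 [420. 238.] ztop 0.0475 rect [ 379.1 -375.9] [66.7 39.3] 0.9 med [ 377.1 -370.8]
side flat_tub 0.83 [398. 166.] ztop 0.0427 rect [ 385.3 -346.7] [80.6 51.5] 37.5 med [ 390.  -342.1]
side flat_tub 0.6 [317. 134.] ztop 0.0425 rect [ 693.3 -469.8] [87.7 55.2] 78.4 med [ 693.4 -467. ]
[ 0.4254 -0.2321  0.1356] yaw 11.36 t 8.0833 w 0.09300598169522738
wrist round_tub 0.56 [307. 201.] ztop 0.0455 rect [ 422.8 -232. ] [56.  56.3] 53.2 med [ 422.6 -231.2]
```

>>> drive_tool(deltas=[[[-1, -0.25, 0, -4, 0, 0, 0], [-1, -0.25, 0, -8, 0, 0, 0], [-1, -0.25, 0, -10.5, 0, 0, 0], [-1, -0.25, 0, -11.8, 0, 0, 0], [1, -0.25, 0, -11.8, 0, 0, 0], [1, -0.25, 0, -11.8, 0, 0, 0], [1, -0.25, 0, -11.8, 0, 0, 0], [1, -0.25, 0, -11.8, 0, 0, 0]]])

```text
time: 8.8
tcp_pos: [0.4238, -0.233, 0.0189]
tcp_rot: [0.634, 0.774, 0.0, 0.001]
force: [0.3, 0.2, -1.2]
gripper_width: 0.0709
gripper_force: 0.0
```

>>> drive_tool(deltas=[[[1, 0, 0, 0, 0, 0, 0], [1, 0, 0, 0, 0, 0, 0], [1, 0, 0, 0, 0, 0, 0], [1, 0, 0, 0, 0, 0, 0], [1, 0, 0, 0, 0, 0, 0]]])

```text
time: 9.22
tcp_pos: [0.4224, -0.2335, 0.0185]
tcp_rot: [0.634, 0.773, -0.0, 0.0]
force: [-1.2, 0.3, 6.6]
gripper_width: 0.0584
gripper_force: 30.0
```

>>> drive_tool(deltas=[[[1, 0, 0, 2, 0, 0, 0], [1, 0, 0, 6, 0, 0, 0], [1, 0, 0, 10, 0, 0, 0], [1, 1, 2.5, 13, 0, 0, 0], [1, 2.2, 6.3, 13.5, 0, 0, 0], [1, 3.4, 10, 13.5, 0, 0, 0], [1, 4.6, 13.7, 13.5, 0, 0, 0], [1, 5.8, 17, 13.5, 0, 0, 0]]])

```text
time: 9.88
tcp_pos: [0.4805, -0.0609, 0.1531]
tcp_rot: [0.634, 0.773, 0.0, 0.0]
force: [0.7, -0.1, -3.2]
gripper_width: 0.0584
gripper_force: 30.0
```

>>> drive_tool(deltas=[[[1, 1.2, 3.7, 0, 0, 0, 0], [1, 2.4, 7.4, 0, 0, 0, 0], [1, 3.6, 11, 0, 0, 0, 0], [1, 4.8, 14.5, 0, 0, 0, 0], [1, 6, 17.5, 0, 0, 0, 0], [1, 7, 19.5, 0, 0, 0, 0], [1, 7, 20.2, 0, 0, 0, 0], [1, 7, 20.2, 0, 0, 0, 0]]])

```text
time: 10.55
tcp_pos: [0.5497, 0.1415, 0.1522]
tcp_rot: [0.633, 0.775, 0.0, -0.001]
force: [-0.2, 0.5, -2.2]
gripper_width: 0.0585
gripper_force: 30.0
```

>>> drive_tool(deltas=[[[1, 0, 0, -3, 0, 0, 0], [1, 0, 0, -6.5, 0, 0, 0], [1, 0, 0, -9.5, 0, 0, 0], [1, 0, 0, -11, 0, 0, 0], [1, 0, 0, -11.5, 0, 0, 0], [1, 0, 0, -11.5, 0, 0, 0]]])

```text
time: 11.05
tcp_pos: [0.5492, 0.1364, 0.0363]
tcp_rot: [0.635, 0.773, -0.002, -0.001]
force: [-0.3, 0.7, -1.0]
gripper_width: 0.0583
gripper_force: 30.0
```

>>> drive_tool(deltas=[[[1, 0, 0.1, -0.5, 0, 0, 0], [1, 0, 0.1, -0.9, 0, 0, 0], [1, 0, 0.1, -1.05, 0, 0, 0], [1, 0, 0.1, -1.15, 0, 0, 0], [1, 0, 0.1, -1.2, 0, 0, 0], [1, 0, 0.1, -1.2, 0, 0, 0]]])

```text
time: 11.55
tcp_pos: [0.5506, 0.1399, 0.0259]
tcp_rot: [0.634, 0.773, 0.0, 0.0]
force: [-0.2, -0.9, -1.4]
gripper_width: 0.0582
gripper_force: 30.0
```

>>> drive_tool(deltas=[[[1, 0, 0, -0.1, 0, 0, 0], [1, 0, 0, -0.2, 0, 0, 0], [-0.65, 0, 0, -0.2, 0, 0, 0], [-0.65, 0, 0, -0.2, 0, 0, 0], [-0.65, 0, 0, -0.2, 0, 0, 0], [-0.65, 0, 0, -0.2, 0, 0, 0], [-0.65, 0, 0, 3, 0, 0, 0], [-0.65, 0, 0, 7, 0, 0, 0]]])

```text
time: 12.22
tcp_pos: [0.5479, 0.1389, 0.0932]
tcp_rot: [0.634, 0.773, -0.003, -0.002]
force: [0.9, -0.2, 0.4]
gripper_width: 0.0767
gripper_force: 0.0
```

>>> drive_tool(deltas=[[[-0.65, 0, 0, 4, 0, 0, 0], [-0.65, 0, 1, 8, 0, 0, 0], [-0.5, 0, 2, 12, 0, 0, 0], [-0.5, 0, 3, 16, 0, 0, 0], [-0.5, 0, 6, 18, 0, 0, 0], [-0.5, 0, 6, 18, 0, 0, 0], [-0.5, 0, 6, 18, 0, 0, 0], [-0.5, 0, 6, 18, 0, 0, 0]]])

```text
time: 12.88
tcp_pos: [0.55, 0.1991, 0.2747]
tcp_rot: [0.634, 0.773, -0.001, -0.0]
force: [0.3, 0.3, -0.6]
gripper_width: 0.0695
gripper_force: 0.0
```

```bash
python3 w.py w3.png divider grip_tab carrier round_tub flat_tub
python3 - <<'E'
from w import *
for n in ["top"]:
    c=cam(n);rects(c,n,["flat_tub","round_tub"])
E
```

```text
[0.55   0.1983 0.2741] yaw 11.23 t 12.9333 w 0.06991781060143827
wrist divider 0.75 [311.  47.] ztop 0.0058 rect [524.  337.9] [166.8 102.4] 11.2 med [524.5 339.3]
wrist grip_tab 0.75 [307.  49.] ztop 0.0058 rect [523.5 337.8] [165.5 102.4] 11.3 med [524.4 339.2]
wrist carrier 0.88 [309. 245.] ztop 0.0879 rect [563.2  88.1] [228.7 224. ] 12.0 med [548. 172.]
wrist round_tub 0.73 [300. 219.] ztop 0.0517 rect [551.5 141.5] [53.4 56.7] 11.9 med [551.8 142.5]
wrist flat_tub 0.78 [304. 273.] ztop 0.0489 rect [573.3  42.6] [56.6 90.6] 12.0 med [569.7  72.8]
top flat_tub 0.75 [461. 200.] ztop 0.0464 rect [ 487.3 -542.9] [83.5 54.3] 12.0 med [ 485.6 -544.4]
top flat_tub 0.71 [294. 194.] ztop 0.0527 rect [573.   42.5] [57.2 88.5] 11.9 med [571.8  40.9]
top flat_tub 0.62 [430. 146.] ztop 0.0459 rect [ 696.7 -472.2] [88.4 53. ] 81.2 med [ 698.1 -472.1]
top round_tub 0.62 [268. 201.] ztop 0.0542 rect [552.8 131.8] [48.9 29.8] 28.6 med [551.9 135.2]
```

View pics/w3.png

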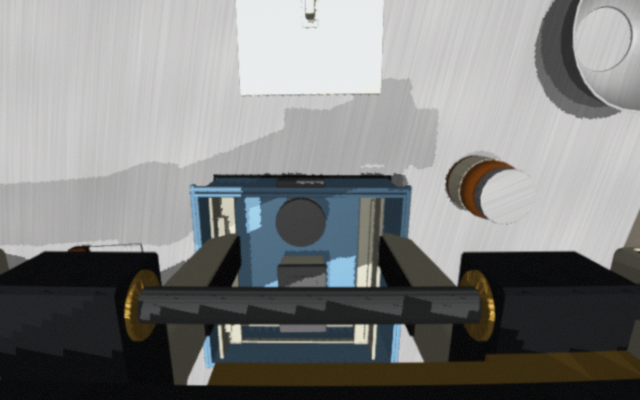

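Both tubs stand in the carrier: round at (300,219), flat at (302,280). I'll take one unobstructed wrist view of the rack before fetching the divider.

>>> drive_tool(deltas=[[[-0.5, 0, -4, 0, 0, 0, 0], [-0.5, 0, -8, 0, 0, 0, 0], [-0.5, 1, -12, 0, 0, 0, 0], [-0.5, 1, -15.5, 0, 0, 0, 0], [-0.5, 1, -15.5, 0, 0, 0, 0], [-0.5, 1, -15.5, 0, 0, 0, 0], [-0.5, 1, -15.5, 0, 0, 0, 0]]])

```text
time: 13.92
tcp_pos: [0.5603, 0.0459, 0.2757]
tcp_rot: [0.634, 0.773, 0.001, -0.0]
force: [0.3, 1.1, -0.3]
gripper_width: 0.07
gripper_force: 0.0
```

```bash
cat > rk.py <<'E'
from h import *
c=cam("wrist");save(c,"w4.png",(120,0,520,260),2);P=cloud(c)
m=robot.outline_of("wrist","carrier")[0]["pixels"];m=cv2.dilate(m.astype(np.uint8),np.ones((9,9)))>0
Q=P[m];Q=Q[~np.isnan(Q[:,0])];np.save("Q.npy",Q)
T=Q[(Q[:,2]>.082)&(Q[:,2]<.096)]
r=cv2.minAreaRect((T[:,:2]*1000).astype(np.float32));print("rim",r)
best=None
yaw=np.radians(r[2])
def loc(yaw,c0=np.array([.5635,.0835])):
    R2=np.array([[np.cos(yaw),np.sin(yaw)],[-np.sin(yaw),np.cos(yaw)]]);return (Q[:,:2]-c0)@R2.T
L=loc(np.radians(11.3))
# edge of lower ledge vs floor per y slice: yaw + positions
lo=[];hi=[]
for y in np.arange(-.08,.081,.008):
    k=abs(L[:,1]-y)<.004
    a=k&(Q[:,2]>.048)&(Q[:,2]<.060)
    A=L[a&(L[:,0]<0),0];B=L[a&(L[:,0]>0.05),0]
    pk=k&(Q[:,2]>.075)&(Q[:,2]<.086)
    C=L[pk&(L[:,0]<-.06)&(L[:,0]>-.1),0];D=L[pk&(L[:,0]>.06)&(L[:,0]<.1),0]
    f=lambda v,p:round(np.percentile(v,p)*1000,1) if len(v)>2 else None
    print(int(y*1000),"ledge-",f(A,3),f(A,97),"ledge+",f(B,3),f(B,97),"panel-",f(C,97),"panel+",f(D,3))
for s in (-.055,0,.055):
    k=abs(L[:,1]-s)<.012
    print(s,[ (int(x*1000),int(1000*np.median(Q[k&(abs(L[:,0]-x)<.0015),2]))) for x in list(np.arange(-.110,-.062,.002))+list(np.arange(.064,.110,.002)) if (k&(abs(L[:,0]-x)<.0015)).any()])
w=[(np.nanmedian(L[(abs(L[:,1])<.08)&(Q[:,2]>.086)&(sg*L[:,0]>.1),0])) for sg in (-1,1)];print("rimx",w)
w=[(np.nanmedian(L[(abs(L[:,0])<.08)&(Q[:,2]>.086)&(sg*L[:,1]>.09),1])) for sg in (-1,1)];print("rimy",w)
E
python3 rk.py
```

```text
rim ((564.0159912109375, 83.22118377685547), (230.6534881591797, 233.50770568847656), 11.080488204956055)
-80 ledge- -104.7 -25.7 ledge+ 67.4 105.1 panel- -91.9 panel+ 83.1
-72 ledge- -104.7 -24.5 ledge+ 67.6 105.3 panel- -91.8 panel+ 83.2
-64 ledge- -104.7 -26.7 ledge+ 67.3 105.3 panel- -91.8 panel+ 83.1
-56 ledge- -104.7 -62.4 ledge+ 67.4 105.2 panel- -91.7 panel+ 83.2
-48 ledge- -104.6 -25.4 ledge+ 67.6 105.4 panel- -91.6 panel+ 83.3
-40 ledge- -104.6 -26.4 ledge+ 67.4 105.4 panel- -91.7 panel+ 83.3
-32 ledge- -104.5 -26.3 ledge+ 67.6 105.4 panel- -91.7 panel+ 83.3
-24 ledge- -104.6 -25.1 ledge+ 67.6 105.4 panel- -91.7 panel+ 83.4
-16 ledge- -104.6 -25.1 ledge+ 67.5 105.3 panel- -91.6 panel+ 83.5
-8 ledge- -104.6 -26.3 ledge+ 67.6 105.5 panel- -91.5 panel+ 83.4
0 ledge- -104.5 -7.6 ledge+ 67.6 105.6 panel- -91.7 panel+ 83.5
7 ledge- -104.6 -75.7 ledge+ 66.7 105.7 panel- -91.7 panel+ 83.6
15 ledge- -104.6 -75.7 ledge+ 66.8 105.7 panel- -91.7 panel+ 83.6
23 ledge- -104.5 -75.6 ledge+ 66.7 105.8 panel- -91.6 panel+ 83.6
31 ledge- -104.6 -1.9 ledge+ 66.9 105.8 panel- -91.6 panel+ 83.8
[... 1051 characters left out ...]
), (70, 54), (72, 54), (74, 54), (76, 55), (78, 58), (80, 62), (82, 62), (84, 74), (86, 85), (88, 85), (104, 56), (106, 64), (108, 91)]
0.055 [(-110, 87), (-108, 90), (-106, 81), (-104, 73), (-102, 84), (-95, 85), (-93, 85), (-91, 79), (-89, 71), (-87, 71), (-85, 70), (-83, 56), (-81, 54), (-79, 54), (-77, 54), (-75, 50), (-73, 5), (-71, 5), (-69, 5), (-67, 5), (-65, 5), (-63, 5), (64, 5), (66, 6), (68, 51), (70, 54), (72, 54), (74, 54), (76, 55), (78, 56), (80, 62), (82, 62), (84, 73), (86, 84), (88, 85), (90, 82), (104, 68), (106, 63), (108, 91)]
rimx [np.float64(-0.10783426863712198), np.float64(0.10861189100946574)]
rimy [np.float64(-0.10634370340014693), np.float64(0.10492587707406613)]
```

View pics/w4.png

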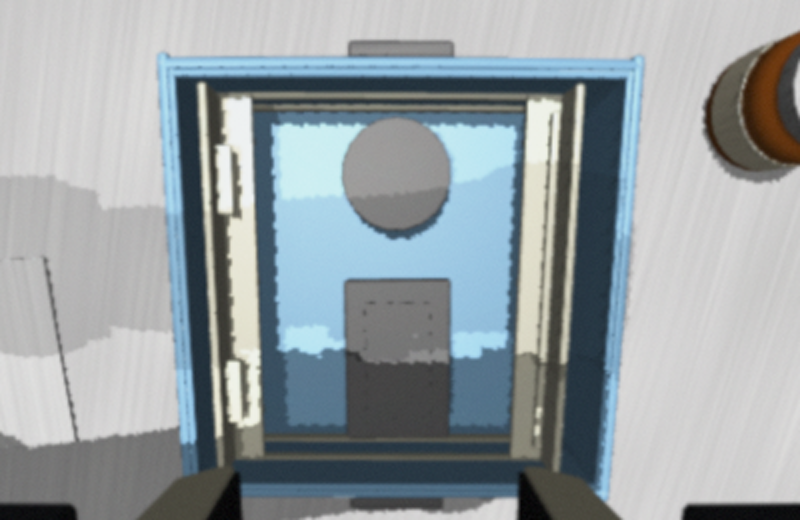

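The picture shows clips on the left panel at (225,180) and (235,390), the ridge at (545,230), and both tubs upright in the middle. Next is the divider.

>>> drive_tool(deltas=[[[-0.5, -0.6, 4, -0.8, 0, 0, 0], [-0.5, -1.2, 8, -1.6, 0, 0, 0], [-0.5, -1.8, 12, -2.4, 0, 0, 0], [-0.5, -2.4, 16, -3.2, 0, 0, 0], [-0.5, -3, 20, -4, 0, 0, 0], [-0.5, -4, 23.5, -5, 0, 0, 0], [-0.5, -4, 24.5, -5.5, 0, 0, 0], [-0.5, -4, 24.5, -5.5, 0, 0, 0]]])

```text
time: 14.68
tcp_pos: [0.5167, 0.2961, 0.2194]
tcp_rot: [0.63, 0.777, -0.0, -0.002]
force: [0.1, 0.6, -0.2]
gripper_width: 0.0698
gripper_force: 0.0
```

```bash
cat > dv.py <<'E'
from h import *
robot_s=robot.get_state()
c=cam("wrist");s=robot.get_state();P=cloud(c);save(c,"w5.png")
o=robot.outline_of("wrist","divider")[0];print(o["conf"],o["centre"])
m=cv2.dilate(o["pixels"].astype(np.uint8),np.ones((5,5)))>0
Q=P[m];Q=Q[~np.isnan(Q[:,0])]
pl=Q[(Q[:,2]>.001)&(Q[:,2]<.010)]
r=cv2.minAreaRect((pl[:,:2]*1000).astype(np.float32));print("plate",r)
o=robot.outline_of("wrist","divider")[0]["pixels"]
T=Q[(Q[:,2]>.027)&(Q[:,2]<.04)];print("tab n",len(T));r=cv2.minAreaRect((T[:,:2]*1000).astype(np.float32));print("tab",r,T[:,2].max())
R=Ro.from_quat(s["tcp_rot"]).as_matrix();print(s["tcp_pos"],np.degrees(np.arctan2(R[1,1],R[0,1])),s["time"])
E
python3 dv.py
```

```text
0.91 [321.6, 91.6]
plate ((514.6300659179688, 378.96923828125), (174.05650329589844, 194.42198181152344), 12.049357414245605)
tab n 320
tab ((514.38037109375, 382.1853332519531), (8.83420181274414, 30.07933807373047), 12.378061294555664) 0.034365133224140754
[0.51877125 0.29237831 0.21996309] 11.632650477128225 14.7333
```

>>> drive_tool(deltas=[[[-0.5, -0.5, 3, -2.5, 0, 0, 0.9], [-0.5, -0.5, 6, -5, 0, 0, 0.9], [-0.5, -0.5, 8.9, -8, 0, 0, 0.9], [-0.5, -0.5, 8.9, -12, 0, 0, 0.9], [-0.5, -0.5, 8.9, -15, 0, 0, 0.9], [-0.5, -0.5, 8.9, -17, 0, 0, 0.9], [-0.5, -0.5, 8.9, -17, 0, 0, 0.9], [-0.5, -0.5, 8.9, -17, 0, 0, 0.9]]])

```text
time: 15.5
tcp_pos: [0.5168, 0.3766, 0.0504]
tcp_rot: [0.629, 0.777, -0.001, 0.0]
force: [-0.0, -1.0, -0.0]
gripper_width: 0.0695
gripper_force: 0.0
```

>>> drive_tool(deltas=[[[-0.5, -0.2, 0.3, -1, 0, 0, 0], [-0.5, -0.2, 0.3, -2.5, 0, 0, 0], [-0.5, -0.2, 0.3, -3.6, 0, 0, 0], [-0.5, -0.2, 0.3, -4, 0, 0, 0], [-0.5, -0.2, 0.3, -4, 0, 0, 0], [-0.5, -0.2, 0.3, -4, 0, 0, 0]]])

```text
time: 16.0
tcp_pos: [0.5139, 0.382, 0.0111]
tcp_rot: [0.628, 0.778, 0.001, 0.0]
force: [-0.0, 0.3, 0.2]
gripper_width: 0.0695
gripper_force: 0.0
```

Good; lower 2 mm and close.

>>> drive_tool(deltas=[[[-0.5, 0, 0, -0.2, 0, 0, 0], [1, 0, 0, -0.2, 0, 0, 0], [1, 0, 0, -0.2, 0, 0, 0], [1, 0, 0, -0.2, 0, 0, 0], [1, 0, 0, -0.2, 0, 0, 0], [1, 0, 0, -0.2, 0, 0, 0], [1, 0, 0, -0.2, 0, 0, 0], [1, 0, 0, -0.2, 0, 0, 0]]])

```text
time: 16.67
tcp_pos: [0.5135, 0.3818, 0.0085]
tcp_rot: [0.628, 0.778, -0.0, -0.0]
force: [0.4, -0.1, -0.4]
gripper_width: 0.0279
gripper_force: 0.0
```

>>> drive_tool(deltas=[[[1, 0, 0, 0, 0, 0, 0], [1, 0, 0, 0, 0, 0, 0], [1, 0, 0, 0, 0, 0, 0], [1, 0, 0, 0, 0, 0, 0], [1, 0, 0, 0, 0, 0, 0], [1, 0, 0, 0, 0, 0, 0], [1, 0, 0, 0, 0, 0, 0]]])

```text
time: 17.25
tcp_pos: [0.5134, 0.3818, 0.0085]
tcp_rot: [0.628, 0.778, -0.0, -0.0]
force: [-0.6, -0.2, 0.0]
gripper_width: 0.0101
gripper_force: 30.0
```

>>> drive_tool(deltas=[[[1, 0, 0, 1.5, 0, 0, 0], [1, 0, 0, 4.5, 0, 0, 0], [1, 0, 0, 8, 0, 0, 0], [1, 0, 0, 12, 0, 0, 0], [1, 0, 0, 15.5, 0, 0, -0.5], [1, 0, 0, 17, 0, 0, -1], [1, 0, 0, 17, 0, 0, -1]]])

```text
time: 17.83
tcp_pos: [0.5153, 0.3839, 0.1834]
tcp_rot: [0.635, 0.773, 0.005, 0.001]
force: [0.1, 0.0, -2.2]
gripper_width: 0.01
gripper_force: 30.0
```

>>> drive_tool(deltas=[[[1, 0.6, -3, 0, 0, 0, 0], [1, 1.4, -7, 0, 0, 0, 0], [1, 2.2, -11, 0, 0, 0, 0], [1, 3, -15, 0, 0, 0, 0], [1, 3.8, -19, 0, 0, 0, 0], [1, 4.6, -23, 0, 0, 0, 0], [1, 5.2, -27, 0, 0, 0, 0], [1, 5.2, -29.9, 0, 0, 0, 0]]])

```text
time: 18.5
tcp_pos: [0.5653, 0.077, 0.176]
tcp_rot: [0.637, 0.771, -0.002, -0.0]
force: [0.6, -0.7, -1.1]
gripper_width: 0.0096
gripper_force: 30.0
```

>>> drive_tool(deltas=[[[1, 0, 0, 0, 1, -5, 0], [1, 0, 0, 0, 2, -10, 0], [1, 0, 0, 0, 2.9, -14.7, 0], [1, 0, 0, 0, 2.9, -14.7, 0], [1, 0, 0, 0, 2.9, -14.7, 0], [1, 0, 0, 0, 2.9, -14.7, 0]]])

```text
time: 19.0
tcp_pos: [0.5661, 0.083, 0.1781]
tcp_rot: [0.629, 0.766, 0.1, 0.082]
force: [0.6, 0.4, -0.4]
gripper_width: 0.0095
gripper_force: 30.0
```

```bash
cat > st.py <<'E'
from h import *
s=robot.get_state();R=Ro.from_quat(s["tcp_rot"]).as_matrix();p=np.array(s["tcp_pos"])*1000
d=p[:2]-[563.64,82.8];y=np.radians(11.2);e=np.array([np.cos(y),np.sin(y)]);f=np.array([-e[1],e[0]])
print("u %.1f v %.1f z %.1f"%(d@e,d@f,p[2]),"tooly yaw %.2f elev %.2f toolx elev %.2f"%(np.degrees(np.arctan2(R[1,1],R[0,1])),np.degrees(np.arcsin(R[2,1])),np.degrees(np.arcsin(R[2,0]))),"F",np.round(s["force"],1),"tq",np.round(s["torque"],2),"w",round(s["gripper_width"],4),round(s["gripper_force"],1),"t",s["time"])
E
python3 st.py
python3 - <<'E'
from h import *
c=cam("wrist");save(c,"w6.png");c=cam("side");save(c,"s6.png",(180,150,480,350),2.5)
E
```

```text
u 2.4 v -0.2 z 178.1 tooly yaw 11.20 elev 14.89 toolx elev 0.01 F [ 0.6  0.4 -0.4] tq [-0.06  0.15 -0.  ] w 0.0095 30.0 t 19.0
```

View pics/s6.png

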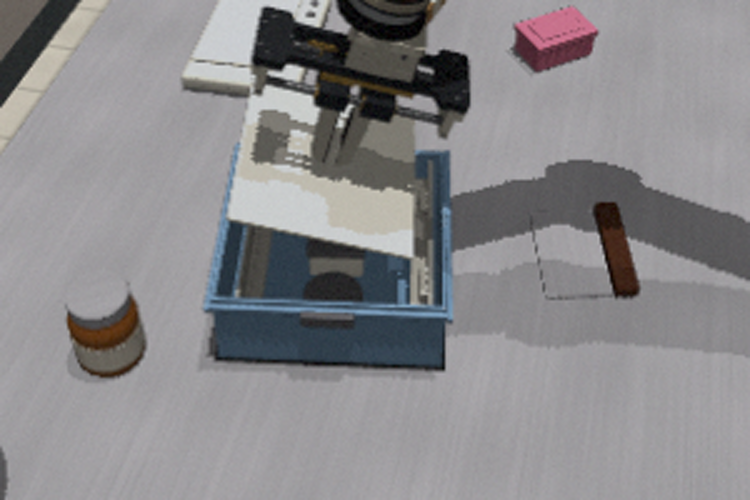

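The plate is tilted with its nose on the clip side, at (410,250), above the opening. I'll check the in-hand pose from the wrist cloud.

```bash
cat > hand.py <<'E'
from h import *
s=robot.get_state();c=cam("wrist");P=cloud(c)
R=Ro.from_quat(s["tcp_rot"]).as_matrix();T=(P-np.array(s["tcp_pos"]))@R  # tool frame
o=robot.outline_of("wrist","divider");print(o[0]["conf"],o[0]["centre"])
m=o[0]["pixels"];Q=T[m];Q=Q[~np.isnan(Q[:,0])];Q=Q[abs(Q[:,2])<.03]*1000
z=np.median(Q[:,2]);Q=Q[abs(Q[:,2]-z)<6]
A=np.c_[Q[:,:2],np.ones(len(Q))];k=np.linalg.lstsq(A,Q[:,2],rcond=None)[0];print("z at tcp %.1f slope x %.2f y %.2f deg"%(k[2],*np.degrees(k[:2])))
r=cv2.minAreaRect(Q[:,:2].astype(np.float32));print(r);
print("y range",np.percentile(Q[:,1],[.5,99.5]),"x range",np.percentile(Q[:,0],[.5,99.5]))
E
python3 hand.py
```

```text
0.59 [306.9, 146.5]
z at tcp 4.0 slope x 0.09 y -0.02 deg
((13.102569580078125, 0.8281631469726562), (167.35536193847656, 168.8003692626953), 0.11542856693267822)
y range [-81.70651213  83.45902698] x range [-64.07616281  96.0492519 ]
```

>>> drive_tool(deltas=[[[1, 0, 0, -2, 0, 0, 0], [1, 0, 0, -5, 0, 0, 0], [1, 0, 0, -7, 0, 0, 0], [1, 0, 0, -8, 0, 0, 0], [1, 0, 0, -8.6, 0, 0, 0], [1, 0, 0, -8.9, 0, 0, 0], [1, 0, 0, -8.9, 0, 0, 0], [1, 0, 0, -8.9, 0, 0, 0]]])

```text
time: 19.87
tcp_pos: [0.5663, 0.0831, 0.0902]
tcp_rot: [0.629, 0.766, 0.101, 0.083]
force: [-0.1, 0.1, -1.0]
gripper_width: 0.0097
gripper_force: 30.0
```

```bash
python3 st.py
```

```text
u 2.7 v -0.2 z 90.2 tooly yaw 11.20 elev 15.07 toolx elev -0.00 F [-0.1  0.1 -1. ] tq [-0.08  0.24  0.05] w 0.0097 30.0 t 19.8667
```

>>> drive_tool(deltas=[[[1, 0, 0, -0.2, 0, 0, 0], [1, -0.3, -0.05, -0.2, 0, 0, 0], [1, -0.6, -0.1, -0.2, 0, 0, 0], [1, -0.85, -0.15, -0.2, 0, 0, 0], [1, -1.0, -0.2, -0.2, 0, 0, 0], [1, -1.1, -0.2, -0.2, 0, 0, 0], [1, -1.1, -0.2, -0.2, 0, 0, 0]]])

```text
time: 20.45
tcp_pos: [0.5542, 0.0808, 0.0877]
tcp_rot: [0.629, 0.766, 0.101, 0.083]
force: [0.4, -0.3, -1.4]
gripper_width: 0.0098
gripper_force: 30.0
```

```bash
python3 st.py
```

```text
u -9.7 v -0.2 z 87.7 tooly yaw 11.20 elev 14.98 toolx elev -0.01 F [ 0.4 -0.3 -1.4] tq [-0.14  0.2  -0.01] w 0.0098 30.0 t 20.45
```

>>> drive_tool(deltas=[[[1, -0.1, -0.02, 0, 0, 0, 0], [1, -0.15, -0.03, 0, 0, 0, 0], [1, -0.2, -0.04, 0, 0, 0, 0], [1, -0.2, -0.04, 0, 0, 0, 0]]])

```text
time: 20.78
tcp_pos: [0.5524, 0.0804, 0.0875]
tcp_rot: [0.629, 0.766, 0.101, 0.083]
force: [0.9, 0.8, -1.2]
gripper_width: 0.0101
gripper_force: 30.0
```

```bash
python3 st.py
```

```text
u -11.5 v -0.2 z 87.5 tooly yaw 11.19 elev 14.97 toolx elev -0.01 F [ 0.9  0.8 -1.2] tq [-0.09  0.22  0.03] w 0.0101 30.0 t 20.7833
```

>>> drive_tool(deltas=[[[1, -0.05, -0.01, 0, 0, 0, 0], [1, -0.1, -0.02, 0, 0, 0, 0], [1, -0.15, -0.03, 0, 0, 0, 0], [1, -0.15, -0.03, 0, 0, 0, 0]]])

```text
time: 21.12
tcp_pos: [0.5511, 0.0801, 0.0876]
tcp_rot: [0.629, 0.766, 0.101, 0.083]
force: [-0.6, 0.0, -1.1]
gripper_width: 0.0097
gripper_force: 30.0
```

```bash
python3 st.py
```

```text
u -12.8 v -0.2 z 87.6 tooly yaw 11.19 elev 15.01 toolx elev -0.00 F [-0.6  0.  -1.1] tq [-0.07  0.14 -0.04] w 0.0097 30.0 t 21.1167
```

>>> drive_tool(deltas=[[[1, -0.05, -0.01, 0, 0, 0, 0], [1, -0.1, -0.02, 0, 0, 0, 0], [1, -0.15, -0.03, 0, 0, 0, 0], [1, -0.15, -0.03, 0, 0, 0, 0]]])

```text
time: 21.45
tcp_pos: [0.5509, 0.0801, 0.0881]
tcp_rot: [0.629, 0.766, 0.102, 0.084]
force: [3.4, -0.1, -3.1]
gripper_width: 0.0095
gripper_force: 30.0
```

```bash
python3 st.py
```

```text
u -13.0 v -0.2 z 88.1 tooly yaw 11.18 elev 15.16 toolx elev 0.02 F [ 3.4 -0.1 -3.1] tq [-0.08 -0.67 -0.04] w 0.0095 30.0 t 21.45
```

Contact with the panel (3.4 N) at u = -13.0, so the nose is home. I'll back off slightly, then rotate down.

>>> drive_tool(deltas=[[[1, 0.1, 0.02, 0, 0, 0, 0], [1, 0.15, 0.03, -0.05, 0, 0, 0], [1, 0.2, 0.04, -0.1, 0, 0, 0], [1, 0.2, 0.04, -0.1, 0, 0, 0]]])

```text
time: 21.78
tcp_pos: [0.5511, 0.0803, 0.0864]
tcp_rot: [0.629, 0.766, 0.1, 0.083]
force: [1.5, 0.2, -0.6]
gripper_width: 0.0096
gripper_force: 30.0
```

```bash
python3 st.py
```

```text
u -12.8 v -0.0 z 86.4 tooly yaw 11.20 elev 14.93 toolx elev -0.01 F [ 1.5  0.2 -0.6] tq [-0.09 -0.08 -0.07] w 0.0096 30.0 t 21.7833
```

>>> drive_tool(deltas=[[[1, 0.12, 0.02, -0.3, -0.5, 2.5, 0], [1, 0.22, 0.04, -0.65, -1, 4.9, 0], [1, 0.33, 0.06, -1.0, -1.5, 7.4, 0], [1, 0.41, 0.08, -1.35, -1.9, 9.8, 0], [1, 0.41, 0.08, -1.35, -1.9, 9.8, 0], [1, 0.41, 0.08, -1.35, -1.9, 9.8, 0]]])

```text
time: 22.28
tcp_pos: [0.5547, 0.0808, 0.0723]
tcp_rot: [0.634, 0.772, 0.033, 0.027]
force: [-0.6, 0.5, -1.3]
gripper_width: 0.0098
gripper_force: 30.0
```

```bash
python3 st.py
```

```text
u -9.2 v -0.2 z 72.3 tooly yaw 11.18 elev 4.90 toolx elev 0.04 F [-0.6  0.5 -1.3] tq [-0.04  0.03 -0.03] w 0.0098 30.0 t 22.2833
```

>>> drive_tool(deltas=[[[1, 0.05, 0.01, -0.2, -0.3, 1.5, 0], [1, 0.1, 0.02, -0.4, -0.6, 3, 0], [1, 0.12, 0.02, -0.6, -0.8, 4.2, 0], [1, 0.12, 0.02, -0.7, -0.95, 4.8, 0], [1, 0.12, 0.02, -0.7, -0.95, 4.8, 0]]])

```text
time: 22.7
tcp_pos: [0.5561, 0.0812, 0.0657]
tcp_rot: [0.635, 0.773, 0.0, 0.0]
force: [0.4, 0.6, -0.9]
gripper_width: 0.0095
gripper_force: 30.0
```

```bash
python3 st.py
```

```text
u -7.8 v -0.1 z 65.7 tooly yaw 11.20 elev 0.05 toolx elev 0.01 F [ 0.4  0.6 -0.9] tq [-0.05 -0.04  0.03] w 0.0095 30.0 t 22.7
```

>>> drive_tool(deltas=[[[1, 0, 0, -0.05, 0, 0, 0], [1, 0, 0, -0.1, 0, 0, 0], [1, 0, 0, -0.15, 0, 0, 0], [1, 0, 0, -0.15, 0, 0, 0]]])

```text
time: 23.03
tcp_pos: [0.5563, 0.0811, 0.0646]
tcp_rot: [0.635, 0.773, 0.001, 0.0]
force: [0.7, 0.1, -0.6]
gripper_width: 0.0103
gripper_force: 30.0
```

```bash
python3 st.py
```

```text
u -7.5 v -0.2 z 64.6 tooly yaw 11.19 elev 0.08 toolx elev 0.02 F [ 0.7  0.1 -0.6] tq [-0.11 -0.07 -0.  ] w 0.0103 30.0 t 23.0333
```

>>> drive_tool(deltas=[[[1, 0, 0, -0.07, 0, 0, 0], [1, 0, 0, -0.07, 0, 0, 0], [0.3, 0, 0, -0.07, 0, 0, 0], [0.3, 0, 0, -0.07, 0, 0, 0], [0.3, 0, 0, -0.07, 0, 0, 0], [0.3, 0, 0, -0.07, 0, 0, 0], [0.3, 0, 0, -0.07, 0, 0, 0], [0.3, 0, 0, 1, 0, 0, 0]]])

```text
time: 23.7
tcp_pos: [0.5553, 0.0808, 0.0731]
tcp_rot: [0.635, 0.773, -0.001, -0.001]
force: [-0.2, -0.1, -1.4]
gripper_width: 0.0325
gripper_force: 0.0
```

>>> drive_tool(deltas=[[[0.3, 0, 0, 4, 0, 0, 0], [0.3, 0, 0, 8, 0, 0, 0], [-0.5, 0, -2, 12, 0, 0, 0], [-0.5, 0, -5, 15, 0, 0, 0], [-0.5, 0, -7, 18, 0, 0, 0], [-0.5, 0, -7, 20, 0, 0, 0], [-0.5, 0, -7, 20, 0, 0, 0]]])

```text
time: 24.28
tcp_pos: [0.5595, 0.0098, 0.2805]
tcp_rot: [0.636, 0.771, 0.004, 0.005]
force: [0.9, 1.6, 1.3]
gripper_width: 0.0614
gripper_force: 0.0
```

```bash
cat > chk.py <<'E'
from h import *
import sys
s=robot.get_state();c=cam("wrist");save(c,sys.argv[1],(120,0,520,260),2);P=cloud(c)
m=robot.outline_of("wrist","divider")[0];print(m["conf"],m["centre"],s["tcp_pos"],s["time"])
Q=P[m["pixels"]];Q=Q[~np.isnan(Q[:,0])]*1000
y=np.radians(11.2);e=np.array([np.cos(y),np.sin(y)]);f=np.array([-e[1],e[0]])
d=Q[:,:2]-[563.64,82.8];u=d@e;v=d@f
k=(abs(u)<95)&(abs(v)<100)&(Q[:,2]>50)&(Q[:,2]<70);u,v,z=u[k],v[k],Q[k,2]
A=np.c_[u,v,np.ones(len(u))];g=np.median(z);j=abs(z-g)<4
q=np.linalg.lstsq(A[j],z[j],rcond=None)[0];print("z0 %.1f slopes deg %.2f %.2f"%(q[2],*np.degrees(q[:2])),"u",np.percentile(u[j],[.5,99.5]).round(1),"v",np.percentile(v[j],[.5,99.5]).round(1))
E
python3 chk.py w7.png
```

```text
0.65 [315.7, 102.1] [0.55951148 0.00984892 0.28046098] 24.2833
z0 60.6 slopes deg 0.03 -0.05 u [-88.5  76.7] v [-96.2  96. ]
```

View pics/w7.png

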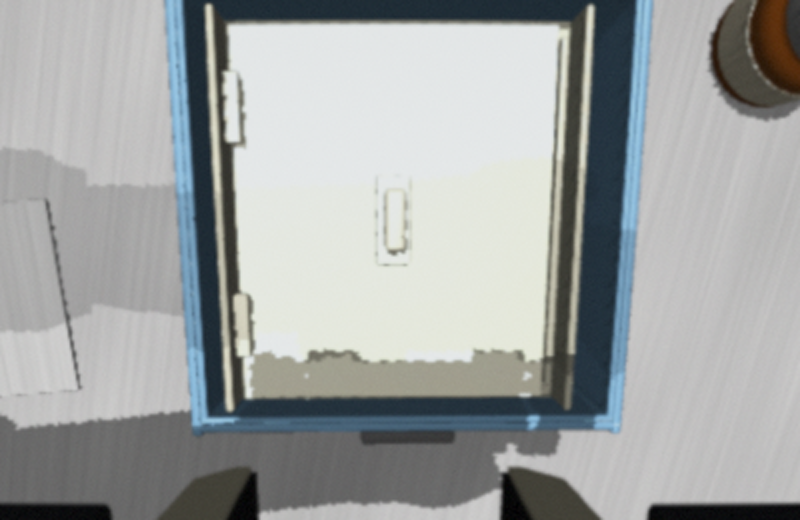

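The divider lies flat (top at 60.6 mm, slope under 0.1°), under both clips at (233,108) and (242,325) and inside the ridge at (555,220). Now the carton.

>>> drive_tool(deltas=[[[-1, 0.1, -4, 0, 0, 0, -3], [-1, 0.2, -8, 0, 0, 0, -6], [-1, 0.4, -12, 0, 0, 0, -9], [-1, 0.6, -16, 0, 0, 0, -12], [-1, 0.8, -20, 0, 0, 0, -15], [-1, 1, -24, 0, 0, 0, -18], [-1, 1, -28, 0, 0, 0, -21.2], [-1, 1, -32, 0, 0, 0, -21.2]]])

```text
time: 25.05
tcp_pos: [0.5662, -0.3089, 0.2726]
tcp_rot: [0.766, 0.643, 0.0, -0.001]
force: [0.5, 0.2, -0.3]
gripper_width: 0.0929
gripper_force: 0.0
```

>>> drive_tool(deltas=[[[-1, 0, -4, -1, 0, 0, 0], [-1, 0, -8, -3, 0, 0, 0], [-1, 0, -12, -5, 0, 0, 0], [-1, 0, -15, -6, 0, 0, 0], [-1, 0, -17, -6, 0, 0, 0], [-1, 0, -17, -6, 0, 0, 0], [-1, 0, -17, -6, 0, 0, 0]]])

```text
time: 25.63
tcp_pos: [0.566, -0.4783, 0.2116]
tcp_rot: [0.766, 0.642, 0.001, -0.002]
force: [0.8, -0.3, 0.3]
gripper_width: 0.0928
gripper_force: 0.0
```

```bash
python3 w.py w8.png carton
```

```text
[ 0.5673 -0.4765  0.2129] yaw -9.9 t 25.6833 w 0.0928817453541529
wrist carton 0.62 [311. 114.] ztop 0.0267 rect [ 578.9 -411.3] [63.8 56.7] 73.8 med [ 579.4 -410.2]
```

Run:
```python
from h import *
c=cam("wrist");P=cloud(c);o=robot.outline_of("wrist","carton")[0];m=o["pixels"]
print([i for i in np.argwhere(m).min(0)],np.argwhere(m).max(0))
Q=P[m];Q=Q[~np.isnan(Q[:,0])]*1000;T=Q[(Q[:,2]>22)&(Q[:,2]<31)][:,:2];print(len(T))
res=[]
for a in np.arange(-30,10,1):
    y=np.radians(a);R2=np.array([[np.cos(y),np.sin(y)],[-np.sin(y),np.cos(y)]]);L=T@R2.T
    lo,hi=np.percentile(L,1,0),np.percentile(L,99,0);res.append((np.prod(hi-lo),a,(hi-lo).round(1),(R2.T@((lo+hi)/2)).round(1)))
res.sort(key=lambda r:r[0]);[print(r) for r in res[:4]]
save(c,"w8c.png",(230,50,400,180),4)
```

```text
[np.int64(79), np.int64(276)] [151 339]
4069
(np.float64(3685.1312493144555), np.int64(-15), array([56.9, 64.8]), array([ 579. , -411.1]))
(np.float64(3690.820879393951), np.int64(-14), array([57. , 64.8]), array([ 579. , -411.1]))
(np.float64(3695.073224070819), np.int64(-13), array([57. , 64.8]), array([ 579.1, -411.1]))
(np.float64(3695.4681968603136), np.int64(-16), array([57. , 64.8]), array([ 579., -411.]))
```

View pics/w8c.png

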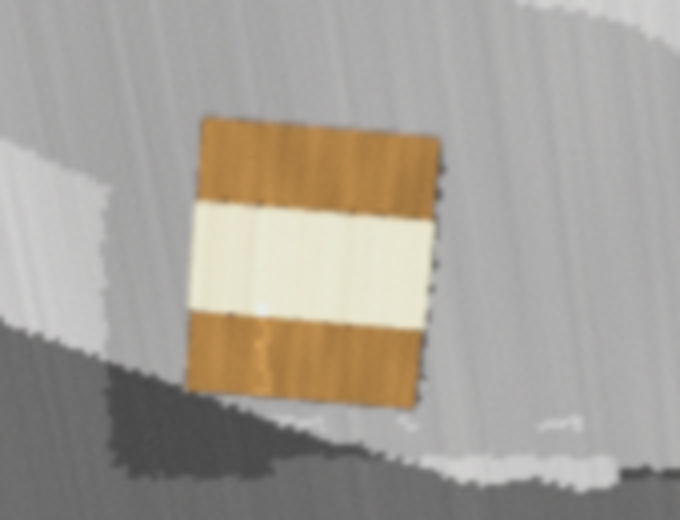

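The carton, with its paper band, fills the crop from (190,118) to (440,405), turned about 4.5° from the tool. I'll grasp across the 58 mm.

>>> drive_tool(deltas=[[[-1, 1.1, 3.5, -1.5, 0, 0, -2], [-1, 1.1, 6.5, -4, 0, 0, -4.5], [-1, 1.1, 6.5, -8, 0, 0, -4.5], [-1, 1.1, 6.5, -12, 0, 0, -4.5], [-1, 1.1, 6.5, -16, 0, 0, -4.5], [-1, 1.1, 6.5, -18, 0, 0, -4.5], [-1, 1.1, 6.5, -19.5, 0, 0, -4.5], [-1, 1.1, 6.5, -20, 0, 0, -4.5]]])

```text
time: 26.5
tcp_pos: [0.5771, -0.4117, 0.0124]
tcp_rot: [0.79, 0.613, 0.0, -0.001]
force: [-0.5, -0.5, -0.6]
gripper_width: 0.0933
gripper_force: 0.0
```

>>> drive_tool(deltas=[[[-1, 0, 0, -0.3, 0, 0, 0], [-1, 0, 0, -0.5, 0, 0, 0], [-1, 0, 0, -0.6, 0, 0, 0]]])

```text
time: 26.75
tcp_pos: [0.5792, -0.4143, 0.0106]
tcp_rot: [0.791, 0.612, 0.001, 0.002]
force: [0.9, 0.3, -0.8]
gripper_width: 0.0933
gripper_force: 0.0
```

>>> drive_tool(deltas=[[[-1, 0, 0, -0.2, 0, 0, 0], [-1, 0, 0.1, -0.3, 0, 0, 0], [1, 0, 0.1, -0.3, 0, 0, 0], [1, 0, 0.1, -0.3, 0, 0, 0], [1, 0, 0.1, -0.3, 0, 0, 0], [1, 0, 0.1, -0.3, 0, 0, 0], [1, 0, 0.1, -0.3, 0, 0, 0], [1, 0, 0.1, -0.3, 0, 0, 0]]])

```text
time: 27.42
tcp_pos: [0.5777, -0.4128, 0.0056]
tcp_rot: [0.791, 0.612, 0.001, 0.0]
force: [0.4, -1.0, 2.7]
gripper_width: 0.0579
gripper_force: 27.6
```

>>> drive_tool(deltas=[[[1, 0, 0, 0, 0, 0, 0], [1, 0, 0, 0, 0, 0, 0], [1, 0, 0, 0, 0, 0, 0], [1, 0, 0, 0, 0, 0, 0]]])

```text
time: 27.75
tcp_pos: [0.5777, -0.4128, 0.0056]
tcp_rot: [0.791, 0.612, 0.001, 0.0]
force: [-1.3, -0.3, 0.5]
gripper_width: 0.0577
gripper_force: 30.0
```

>>> drive_tool(deltas=[[[1, 0, 0, 2, 0, 0, 0], [1, 0, 0, 6, 0, 0, 0], [1, 0, 0, 10, 0, 0, 0], [1, 0, 0, 13.5, 0, 0, 3], [1, -0.1, 3.5, 15, 0, 0, 6], [1, -0.2, 7.5, 15, 0, 0, 9], [1, -0.3, 11.5, 15, 0, 0, 12], [1, -0.4, 15.5, 15, 0, 0, 15]]])

```text
time: 28.42
tcp_pos: [0.5733, -0.2562, 0.1558]
tcp_rot: [0.703, 0.711, 0.001, 0.001]
force: [0.7, 0.1, -1.1]
gripper_width: 0.0582
gripper_force: 30.0
```

>>> drive_tool(deltas=[[[1, -0.1, 4, 0, 0, 0, 3], [1, -0.2, 8, 0, 0, 0, 6], [1, -0.3, 12, 0, 0, 0, 9], [1, -0.4, 16, 0, 0, 0, 10.7], [1, -0.5, 20, 0, 0, 0, 10.7], [1, -0.6, 24, 0, 0, 0, 10.7], [1, -0.65, 27, 0, 0, 0, 10.7], [1, -0.65, 28.4, 0, 0, 0, 10.7]]])

```text
time: 29.08
tcp_pos: [0.5664, 0.0333, 0.1558]
tcp_rot: [0.632, 0.775, 0.003, -0.001]
force: [0.0, -0.4, -1.0]
gripper_width: 0.0582
gripper_force: 30.0
```

>>> drive_tool(deltas=[[[1, 0, 0, -1, 0, 0, 0], [1, 0, 0, -3, 0, 0, 0], [1, 0, 0, -5, 0, 0, 0], [1, 0, 0, -6.5, 0, 0, 0], [1, 0, 0, -7, 0, 0, 0], [1, 0, 0, -7, 0, 0, 0]]])

```text
time: 29.58
tcp_pos: [0.5659, 0.0241, 0.0834]
tcp_rot: [0.636, 0.772, -0.001, -0.001]
force: [-0.6, -0.4, -1.6]
gripper_width: 0.0578
gripper_force: 30.0
```

```bash
python3 st.py
```

```text
u -9.2 v -58.1 z 83.4 tooly yaw 11.06 elev -0.15 toolx elev -0.01 F [-0.6 -0.4 -1.6] tq [-0.06 -0.07 -0.08] w 0.0578 30.0 t 29.5833
```

>>> drive_tool(deltas=[[[1, 0.1, 0.1, -0.6, 0, 0, 0], [1, 0.1, 0.1, -1.1, 0, 0, 0], [1, 0.1, 0.1, -1.4, 0, 0, 0], [1, 0.1, 0.1, -1.5, 0, 0, 0], [1, 0.1, 0.1, -1.6, 0, 0, 0], [1, 0.1, 0.1, -1.6, 0, 0, 0]]])

```text
time: 30.08
tcp_pos: [0.5684, 0.0272, 0.0697]
tcp_rot: [0.635, 0.773, 0.001, 0.001]
force: [0.4, 0.2, -0.9]
gripper_width: 0.0574
gripper_force: 30.0
```

```bash
python3 st.py
```

```text
u -6.2 v -55.4 z 69.7 tooly yaw 11.19 elev 0.12 toolx elev 0.03 F [ 0.4  0.2 -0.9] tq [-0.03 -0.13  0.01] w 0.0574 30.0 t 30.0833
```

>>> drive_tool(deltas=[[[1, 0, 0, -0.1, 0, 0, 0], [1, 0, 0, -0.2, 0, 0, 0], [1, 0, 0, -0.25, 0, 0, 0], [1, 0, 0, -0.28, 0, 0, 0], [1, 0, 0, -0.28, 0, 0, 0]]])

```text
time: 30.5
tcp_pos: [0.5682, 0.0273, 0.0667]
tcp_rot: [0.635, 0.773, 0.001, 0.0]
force: [0.1, 0.4, -1.7]
gripper_width: 0.0576
gripper_force: 30.0
```

```bash
python3 st.py
```

```text
u -6.3 v -55.4 z 66.7 tooly yaw 11.19 elev 0.10 toolx elev 0.03 F [ 0.1  0.4 -1.7] tq [-0.02 -0.13  0.02] w 0.0576 30.0 t 30.5
```

>>> drive_tool(deltas=[[[1, 0, 0, -0.07, 0, 0, 0], [1, 0, 0, -0.07, 0, 0, 0], [-0.7, 0, 0, -0.07, 0, 0, 0], [-0.7, 0, 0, -0.07, 0, 0, 0], [-0.7, 0, 0, -0.07, 0, 0, 0], [-0.7, 0, 0, -0.07, 0, 0, 0], [-0.7, 0, 0, -0.07, 0, 0, 0], [-0.7, 0, 0, 2, 0, 0, 0]]])

```text
time: 31.17
tcp_pos: [0.5654, 0.0267, 0.0837]
tcp_rot: [0.635, 0.773, -0.002, -0.002]
force: [1.0, -0.5, -0.9]
gripper_width: 0.0788
gripper_force: 0.0
```

>>> drive_tool(deltas=[[[-0.7, 0, 0, 4, 0, 0, 0], [-0.7, 0, 0, 8, 0, 0, 0], [-0.7, 0, 0, 12, 0, 0, 0], [-0.7, 0, -3, 16, 0, 0, 0], [-0.7, 0, -6, 19, 0, 0, 0], [-0.7, 0, -6, 19, 0, 0, 0], [-0.7, 0, -6, 19, 0, 0, 0], [-0.7, 0, -6, 19, 0, 0, 0]]])

```text
time: 31.83
tcp_pos: [0.5677, -0.0325, 0.2761]
tcp_rot: [0.635, 0.772, 0.001, -0.0]
force: [-0.1, 0.9, 0.1]
gripper_width: 0.079
gripper_force: 0.0
```

```bash
python3 chk.py w9.png; python3 w.py w9f.png carton
```

```text
0.91 [318.1, 63.7] [ 0.56769825 -0.03247234  0.27610881] 31.8333
z0 60.6 slopes deg 0.02 -0.02 u [-88.6  76.3] v [-97.   63.2]
[ 0.5671 -0.0309  0.2748] yaw 11.36 t 31.9833 w 0.07927758932431986
wrist carton 0.87 [324. 122.] ztop 0.0877 rect [569.5  29.2] [56.4 64. ] 11.4 med [569.5  30. ]
```

View pics/w9.png

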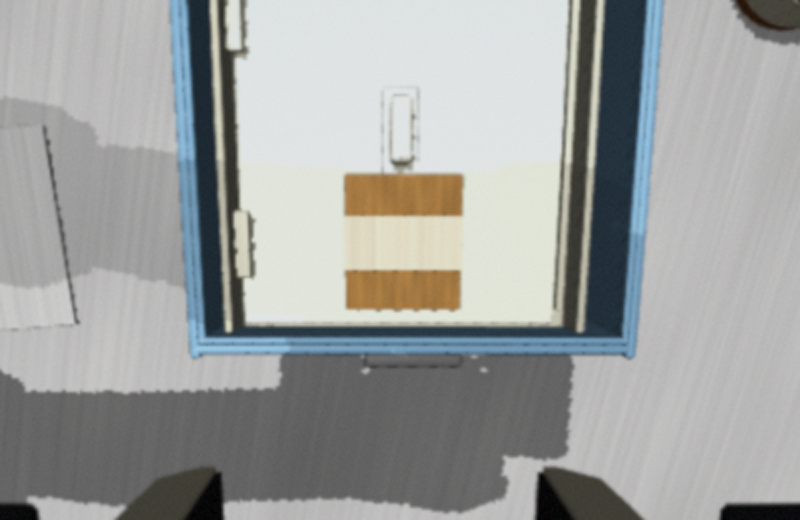

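The carton lies flat on the divider at (403,240) (top 87.7 mm, as expected), clear of the tab at (400,128), and the divider is still flat.

```bash
python3 -c "
from cell import robot
print(robot.sign_off())"
```

```text
the job is handed in; nothing more can be done
None
```

The lunch carrier is packed and handed in: both tubs on the floor, the divider flat under both clips and inside the ridge, the carton flat on top, with about 32 s on the clock; the sign-off returned no verdict.

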